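# Lean the long waisted test specimen on the angle plate

### The arm

A 6-joint arm with a two-finger parallel gripper is mounted at the origin on the work surface. World frame = base frame: x ahead of the robot, y to its left, z up, the work surface at z = 0. Lengths are in m, angles in rad, forces in N, time in s.
With the tool pointing down it reaches from about 0.3 to 0.775 m from the base axis. Payload 14.6 kg.
Tool frame: the origin (TCP) lies at the very end of the fingers, on their centre line; the grasp point (between the pads) lies 19 mm behind it (ctrl.hold_point_z is the distance from the TCP to the grasp point, in m); x points along the fingers, y is the direction in which the jaws open and shut, and the axes are right-handed (so a half turn about x gives the same grasp; the last joint's range is limited). The gripper opens to 94 mm and grips with 3 to 60 N. Pads are 16 mm wide; open, the fingers measure 119 mm over their backs; the gripper's body (75 mm by 177 mm) begins 78 mm behind the grasp point.
Start: joints at [1.154, 0.3, 1.521, -0, 1.321, -0.067], TCP at [0.188, 0.517, 0.205] pointing down, gripper open.
Joint ranges: [-3.03, 3.03], [-0.79, 2.21], [0.23, 2.52], [-1.04, 4.18], [0, 3.07], [-2.55, 2.55]. Speed limits (rad/s): [2.22, 2.22, 2.57, 3.14, 3.14, 3.14].

### API

Orientations are given as [roll, pitch, yaw] about the fixed x, y, z axes, in that order (R = Rz(yaw) Ry(pitch) Rx(roll)).
In Python, from station import get_obs, camera, ticket, ctrl gives the robot as it stands.
- The arm moves only by the tool step_arm, never from a script. Its argument "motion" is a list that holds one entry, the list of rows, each a list of 6 numbers: the shift along the tool's x, y, z in m, then the turn, a rotation vector about the tool's x, y, z in degrees. A call has 1 to 12 rows; each row shifts and turns the commanded pose from where the row before left it, along the tool's axes as they then stand; what a row does not reach is not made up. A row lasts 1/8 s, in which the tool goes at most 62.5 mm and 10.7 degrees, less where a joint would pass 70% of its speed; a pose out of reach is approached as far as the arm can. A call is refused whole if a number of a shift passes 0.0625 or a number of a turn 10.7, either way. A call with a gripper value outside its range is refused whole. "fingers" is the finger opening in m, from 0 to 0.094, set as the call begins (left out, the last holds). The fingers move at their own pace and stop on an object; "squeeze" is the grip in N (left out, the last holds). Time passes only in rows, so rows that do not move let the fingers close. It gives the time, the measured TCP pose, the force and the opening at its end, in the units of the state.
- get_obs(): the state, without advancing time (a new reading comes with each control period).
- camera(name): name is "scene" or "side" or "wrist"; returns a dict with "pixels" (400x640x3 uint8, red, green, blue), "fx", "fy", "cx", "cy" (pixels), "extrinsics" (4x4, takes a point from world to camera coordinates); the wrist camera has in their place "T_tool_cam" (4x4, takes a point from camera to tool coordinates, whose origin is the TCP and whose axes are the tool frame's). Camera axes: x right, y up, looking along -z (the intrinsics and any distortion apply to the point x, -y, -z); pixel columns grow to the right and rows downward; lengths in m; the calibration is good to about 2 mm. A picture is of the moment at which its call begins: read the wrist's pose just before it. There is no depth.
- ticket.hand_in(): hands the job in, once; it reports no verdict.
The state is a dict: "time_s": time; "qpos": joint angles; "joint_vel": joint speeds; "tau": joint torques, N m; "ee_pos": TCP position; "eef_rot": TCP orientation; "force": force on the tool from outside, world axes, zero at the start; "moment": the same for the moment, N m; "grip_width": finger opening in m.
Only numpy, scipy, OpenCV 4.12 (cv2) and the standard library are available. Lean on these libraries where they do the work, as an engineer would, in place of code of your own. Each camera call takes 0.05 s, during which the arm holds its last target.

### The job

Take the long waisted steel specimen from the rack and lean it against the upright wall of the grey angle plate, its foot on the base against the stop bar and its upper end resting on the wall, for its surface photo. Set it square to the wall and near the middle of the plate's width (either end may be the foot), and let go. Leave the short waisted specimen and the plain strip where they lie in the rack.

Things in the scene. Friction and masses are not known exactly. Their poses are not given: they have to be found in the camera images.
- specimen_center (a point): Centre of the long flat waisted steel specimen, 0.34 kg: 260 mm long, 8 thick, ends 34 wide; middle 100 mm is a straight waist 20 wide. x along its length, y across, z normal to its face; both ends and faces alike. Starts flat across the two 36 mm high rails of a rack, in any of 3 places 85 mm apart, centre 40 mm above the table; the waist bridges a 106 mm gap, 30 mm free below.
- stand: Fixed grey angle plate, 180 mm wide. Origin on the table midway between stop and wall; x level from stop to wall (roughly to the robot's left), y along wall, z up. Base top z = 12 mm; wall face x = 98, wall top z = 205; steel stop bar's face x = -98, top z = 37, 150 long, 12 thick. Leaning properly, the long specimen slopes 43 degrees up toward the wall, centre at x = 0, z = 104.
- strip_center (a point): Centre of the plain steel strip lying in the same rack, a bystander: 260 x 34 x 8 mm, parallel sides with no waist. Axes as the specimen's. Leave alone.
- short_center (a point): Centre of the short waisted specimen lying in the same rack, a bystander: 170 mm long, 34 mm wide ends, 20 mm waist, 8 mm thick. Axes as the specimen's. Leave alone.

How it is judged:
At the end, for the whole second after the job is handed in: The long waisted specimen leans at rest, foot within about 20 mm of the stop bar, top on the wall: in the plate's frame its centre is within 11 mm of x = 0, 45 mm of y = 0, between z = 92 and 115 mm; slope 43 degrees within 10; square to the wall within 20 degrees (x of specimen_center in the frame of stand between -0.011 and 0.011 m and y of specimen_center in the frame of stand between -0.045 and 0.045 m and z of specimen_center in the frame of stand between 0.092 and 0.115 m and angle between the x axis of specimen_center and the z axis of stand, either way round between 0.645 and 0.995 rad and angle between the x axis of specimen_center and the y axis of stand, either way round above 1.22 rad and linear speed of specimen below 0.02 m/s and angular speed of specimen below 0.1 rad/s); the robot touches nothing.
It fails at once if the plain strip or the short specimen is moved more than 30 mm (distance of any of strip_center, short_center from where it was at the start of the episode above 0.03 m).
It also fails if it takes over 53 s, if anything falls off the work surface, if the arm or the gripper's body presses on something with over 40 N, if the wrist force passes 120 N, or if a joint passes its speed limit or range.

## Working session

There is one attempt and no reset: what is moved stays moved. The work goes in short steps, Python scripts to look and compute and a tool call to move; the robot and the scene stay as the last step left them, time stands still between calls to the robot, and variables do not carry over. Pictures are saved under pics/ and viewed, and the job is handed in when it is done.

Besides the shell and the picture viewer there is one more tool, called by a JSON object that holds its "fn" and its "kwargs", one argument or row to a line. step_arm: Moves the arm, as the interface text tells. Its arguments: {"type":"object","properties":{"motion":{"type":"array","items":{"type":"array","items":{"type":"array","items":{"type":"number"}}}},"fingers":{"type":"number"},"squeeze":{"type":"number"}},"required":["motion"]}

```bash
ls; mkdir -p pics; python3 - <<'E'
from station import get_obs, camera, ticket, ctrl
import cv2,numpy as np
print(get_obs()); print(ctrl.hold_point_z)
for n in("scene","side","wrist"):
    c=camera(n); cv2.imwrite(f"pics/{n}0.png",c["pixels"][:,:,::-1])
    print(n,{k:np.round(v,4).tolist() for k,v in c.items() if k!="pixels"})
E
```

```text
pics
{'time_s': 0.0, 'qpos': array([ 1.15437969e+00,  3.00488701e-01,  1.52158705e+00, -2.86391331e-05,
        1.32072166e+00, -6.65875747e-02]), 'joint_vel': array([ 0.00025171, -0.00168131, -0.00044782,  0.00078224,  0.00050418,
       -0.00068427]), 'tau': array([ 1.95112414e-03, -5.31812847e+01, -3.52731800e+01,  7.09411665e-02,
        2.43060436e-02, -8.87274109e-05]), 'ee_pos': array([0.18839849, 0.51643638, 0.20487416]), 'eef_rot': array([-1.61436275,  1.56959125, -1.9641847 ]), 'force': array([-0.91153267,  0.22010737, -0.3161015 ]), 'moment': array([ 0.06029151, -0.04038441, -0.00509939]), 'grip_width': 0.0937589398652635}
0.0188
scene {'fx': 452.6032, 'fy': 452.6032, 'cx': 317.3016, 'cy': 200.8651, 'extrinsics': [[0.5574, 0.8302, 0.0084, -0.3143], [-0.679, 0.45, 0.5801, 0.3294], [0.4778, -0.329, 0.8145, -1.2716], [0.0, 0.0, 0.0, 1.0]]}
side {'fx': 368.2307, 'fy': 368.2307, 'cx': 312.9967, 'cy': 196.5717, 'extrinsics': [[0.7004, -0.7137, -0.0096, -0.3975], [0.4633, 0.4443, 0.7667, -0.2779], [-0.543, -0.5415, 0.6419, -0.7236], [0.0, 0.0, 0.0, 1.0]]}
wrist {'fx': 357.4844, 'fy': 357.4844, 'cx': 318.5452, 'cy': 197.7329, 'T_tool_cam': [[-0.0006, 0.2442, -0.9697, -0.18], [1.0, 0.0005, -0.0005, -0.0003], [0.0004, -0.9697, -0.2442, -0.0711], [0.0, 0.0, 0.0, 1.0]]}
```

View pics/scene0.png

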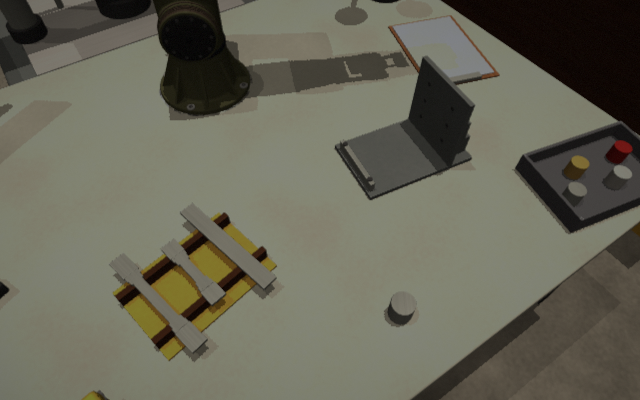

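View pics/side0.png

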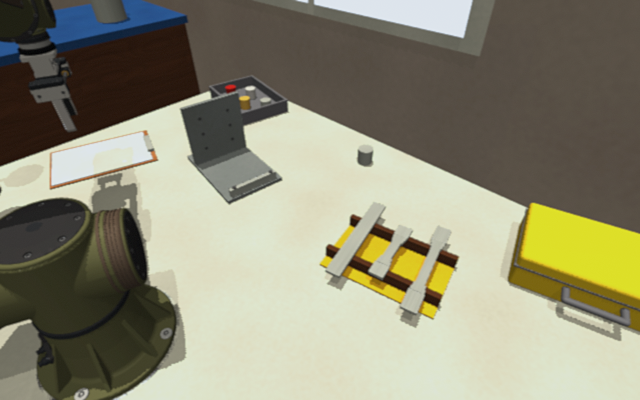

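View pics/wrist0.png

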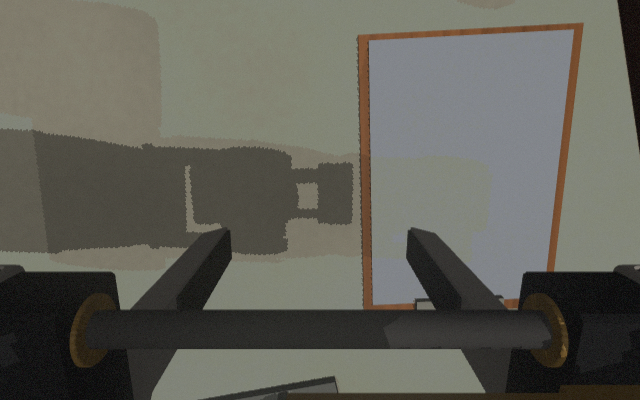

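The scene view shows the long waisted specimen at the robot-far slot, from about (122,262) to (198,345). The short one is at (170,245)–(217,300), the strip at (188,210)–(268,282), and the angle plate around (335–470, 60–192). Next I'll enlarge the views to pick corners.

```bash
python3 - <<'E'
import cv2
from station import ctrl
print([a for a in dir(ctrl) if a[0]!='_'])
def crop(n,x0,y0,x1,y1,s,o):
    im=cv2.imread(f"pics/{n}.png")[y0:y1,x0:x1]; im=cv2.convertScaleAbs(im,alpha=1.5 if n=="scene0" else 1)
    cv2.imwrite(f"pics/{o}.png",cv2.resize(im,None,fx=s,fy=s,interpolation=cv2.INTER_CUBIC))
crop("scene0",100,195,290,345+15,4,"c_rack"); crop("scene0",325,50,485,200,4,"c_stand")
crop("side0",310,190,470,330,4,"c_rack_s"); crop("side0",170,85,300,210,4,"c_stand_s")
E
```

```text
['MotionError', 'hold_point_z']
```

View pics/c_rack.png

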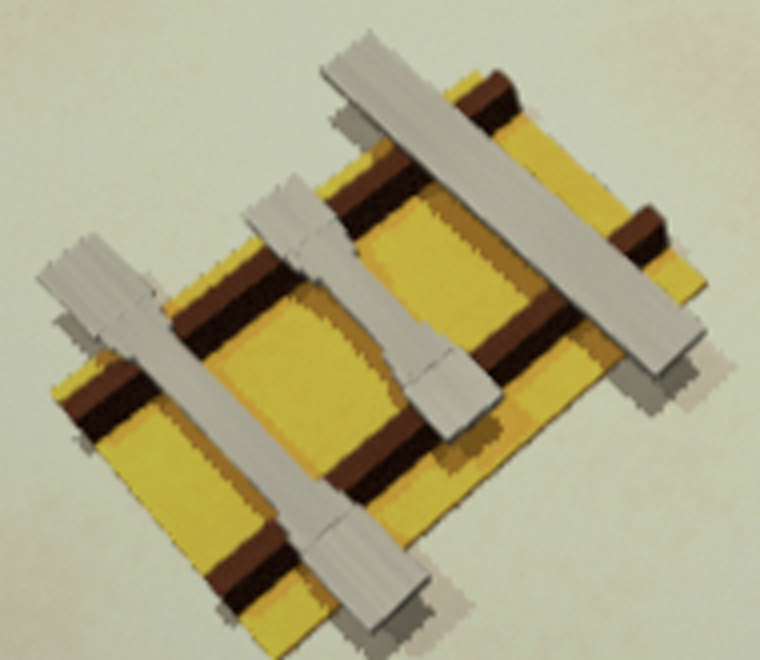

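View pics/c_stand.png

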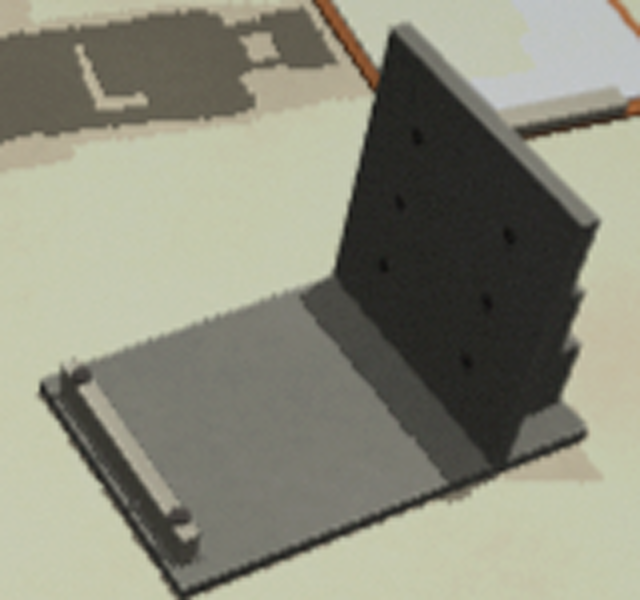

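View pics/c_rack_s.png

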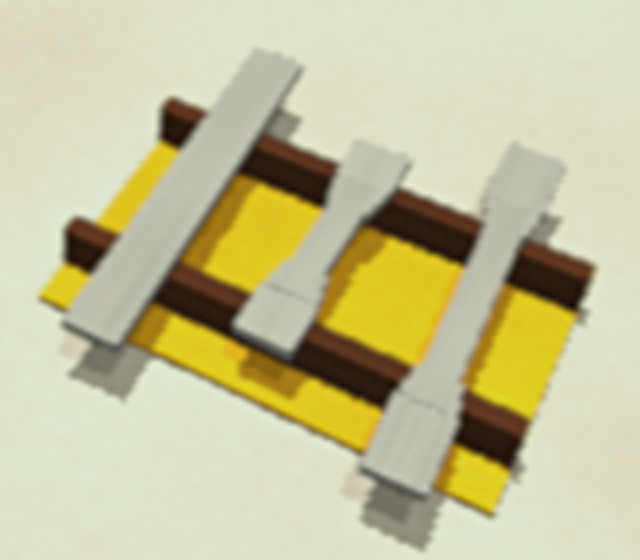

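View pics/c_stand_s.png

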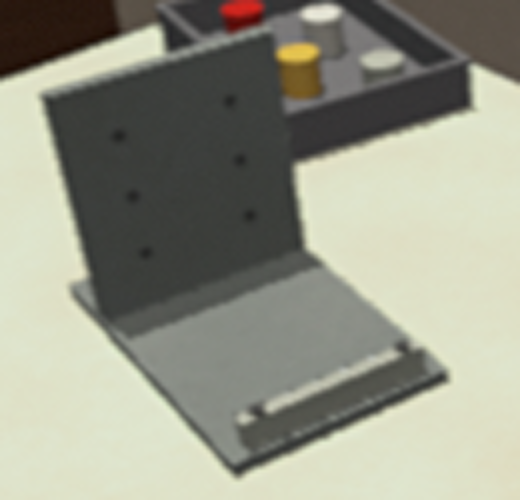

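```bash
cat > h.py <<'E'
import numpy as np
from scipy.spatial.transform import Rotation as R
CAM={'scene':dict(f=452.6032,c=(317.3016,200.8651)),'side':dict(f=368.2307,c=(312.9967,196.5717))}
def load():
    from station import camera
    import pickle,os
    if not os.path.exists('cal.pkl'):
        pickle.dump({n:{k:v for k,v in camera(n).items() if k!='pixels'} for n in('scene','side')},open('cal.pkl','wb'))
    return pickle.load(open('cal.pkl','rb'))
C=load()
def ray(n,uv):
    c=C[n];E=np.array(c['extrinsics']);d=np.array([(uv[0]-c['cx'])/c['fx'],-(uv[1]-c['cy'])/c['fy'],-1])
    return -E[:3,:3].T@E[:3,3],E[:3,:3].T@d
def plane(n,uv,z):
    o,d=ray(n,uv);return o+d*(z-o[2])/d[2]
def proj(n,p):
    c=C[n];E=np.array(c['extrinsics']);q=E[:3,:3]@np.asarray(p)+E[:3,3]
    return np.array([c['cx']+c['fx']*q[0]/-q[2],c['cy']+c['fy']*q[1]/q[2]])
E
python3 - <<'E'
from h import *
np.set_printoptions(precision=4,suppress=True)
def cr(l,o): return [(a/4+o[0]-.375,b/4+o[1]-.375) for a,b in l]
S={'scene':cr([(92,234),(38,277),(430,578),(375,630)],(100,195)),'side':cr([(518,142),(566,163),(362,468),(432,488)],(310,190))}
for n in S:
    P=np.array([plane(n,u,.044) for u in S[n]]);print(n,P.tolist(),P.mean(0));
    d=(P[2]+P[3]-P[0]-P[1])/2;print('len',np.linalg.norm(d),'ang',np.degrees(np.arctan2(d[1],d[0])),'w',np.linalg.norm(P[0]-P[1]),np.linalg.norm(P[2]-P[3]))
W={'scene':(cr([(390,32),(583,228),(337,277),(497,464)],(325,50)),cr([(42,388),(182,592)],(325,50))),
   'side':(cr([(43,98),(270,36),(103,318),(303,250)],(170,85)),cr([(240,468),(447,377)],(170,85)))}
for n in W:
    w,b=W[n]
    T=[plane(n,u,z) for u,z in zip(w,(.205,.205,.012,.012))];B=[plane(n,u,.012) for u in b]
    print(n,'walltop',T[0],T[1],'wallbot',T[2],T[3],'base',B[0],B[1])
    for a in((T[0],T[1]),(T[2],T[3]),B): print(np.linalg.norm(a[1]-a[0]),np.degrees(np.arctan2(*(a[1]-a[0])[1::-1])))
    print('base depth',np.linalg.norm(np.mean(B,0)-np.mean(T[2:],0)))
E
```

```text
scene [[0.42634572449346453, -0.3783166137018925, 0.04400000000000004], [0.4349496655335898, -0.408854548995365, 0.04400000000000004], [0.6781685719206215, -0.3142098952733077, 0.04400000000000004], [0.6857034848341361, -0.344385256833739, 0.04400000000000004]] [ 0.5563 -0.3614  0.044 ]
len 0.25938152229795725 ang 14.350389915696603 w 0.031726854451871914 0.03110188672600108
side [[0.6818238700182514, -0.3173928739496243, 0.04400000000000004], [0.6856036061840671, -0.3471111721897523, 0.04400000000000004], [0.4254580069432276, -0.37911698651765025, 0.04400000000000004], [0.43962853617205344, -0.40969735253305384, 0.04400000000000004]] [ 0.5581 -0.3633  0.044 ]
len 0.25874672074175914 ang -166.10070071720557 w 0.029957697771564002 0.03370404551772767
scene walltop [0.4309 0.372  0.205 ] [0.6061 0.3483 0.205 ] wallbot [0.4304 0.3771 0.012 ] [0.6049 0.3537 0.012 ] base [0.4038 0.1605 0.012 ] [0.5754 0.1372 0.012 ]
0.17674360654834684 -7.722011023984331
0.17604152232052814 -7.639242371222454
0.1732005308764588 -7.75037163517552
base depth 0.21833337966517777
side walltop [0.4259 0.3766 0.205 ] [0.5961 0.3432 0.205 ] wallbot [0.4314 0.3847 0.012 ] [0.6014 0.35   0.012 ] base [0.399  0.1573 0.012 ] [0.5675 0.1315 0.012 ]
0.17340348558428867 -11.09615686109108
0.17347922907639465 -11.529866323750724
0.17041067729361914 -8.69778161235872
base depth 0.22538859611701176
```

```bash
cat > plan.py <<'E'
from h import *
np.set_printoptions(precision=4,suppress=True)
def pose():
    from station import get_obs
    o=get_obs();return np.array(o['ee_pos']),R.from_euler('xyz',o['eef_rot']).as_matrix(),o
def target(hold,d,y,hp=.0188):
    d=np.array(d,float);d/=np.linalg.norm(d);y=np.array(y,float);y-=d*(y@d);y/=np.linalg.norm(y)
    M=np.column_stack([d,y,np.cross(d,y)]);return np.array(hold)+hp*d,M
def rows(p,M,pt,Mt,n=None,hp=.0188,vmax=.05,wmax=9):
    """straight path of TCP with even rotation; rows per step in tool axes"""
    rv=R.from_matrix(M.T@Mt).as_rotvec();L=np.linalg.norm(pt-p)
    if n is None:n=int(max(1,np.ceil(L/vmax),np.ceil(np.degrees(np.linalg.norm(rv))/wmax)))
    dR=R.from_rotvec(rv/n);Rc=R.from_matrix(M)
    for i in range(n):
        s=Rc.inv().apply((pt-p)/n)
        print(i,np.round(s,4).tolist(),np.round(np.degrees(rv/n),2).tolist());Rc=Rc*dR
    print('total',L,np.degrees(np.linalg.norm(rv)))
E
python3 - <<'E'
from plan import *
p,M,o=pose();print(p);print(M)
a=np.radians(14.2)
for s in(1,-1):
    pt,Mt=target([.557,-.362,.04+.2],[0,0,-1],[-s*np.sin(a),s*np.cos(a),0])
    rows(p,M,pt,Mt)
E
```

```text
[0.1884 0.5166 0.2052]
[[-0.0002  0.3427  0.9394]
 [-0.0005  0.9394 -0.3427]
 [-1.     -0.0006 -0.    ]]
0 [-0.0008, -0.035, 0.0324] [-1.71, -0.0, 0.0]
1 [-0.0008, -0.0359, 0.0313] [-1.71, -0.0, 0.0]
2 [-0.0008, -0.0368, 0.0302] [-1.71, -0.0, 0.0]
3 [-0.0008, -0.0377, 0.0291] [-1.71, -0.0, 0.0]
4 [-0.0008, -0.0386, 0.028] [-1.71, -0.0, 0.0]
5 [-0.0008, -0.0394, 0.0268] [-1.71, -0.0, 0.0]
6 [-0.0008, -0.0402, 0.0256] [-1.71, -0.0, 0.0]
7 [-0.0008, -0.0409, 0.0244] [-1.71, -0.0, 0.0]
8 [-0.0008, -0.0416, 0.0232] [-1.71, -0.0, 0.0]
9 [-0.0008, -0.0423, 0.0219] [-1.71, -0.0, 0.0]
10 [-0.0008, -0.0429, 0.0206] [-1.71, -0.0, 0.0]
11 [-0.0008, -0.0435, 0.0193] [-1.71, -0.0, 0.0]
12 [-0.0008, -0.0441, 0.018] [-1.71, -0.0, 0.0]
13 [-0.0008, -0.0446, 0.0167] [-1.71, -0.0, 0.0]
14 [-0.0008, -0.0451, 0.0154] [-1.71, -0.0, 0.0]
15 [-0.0008, -0.0455, 0.014] [-1.71, -0.0, 0.0]
16 [-0.0008, -0.0459, 0.0127] [-1.71, -0.0, 0.0]
17 [-0.0008, -0.0463, 0.0113] [-1.71, -0.0, 0.0]
18 [-0.0008, -0.0466, 0.0099] [-1.71, -0.0, 0.0]
19 [-0.0008, -0.0469, 0.0085] [-1.71, -0.0, 0.0]
total 0.9528811455931121 34.2
[... 269 characters left out ...]
8] [7.29, 0.0, 0.0]
6 [-0.0008, -0.0029, 0.0475] [7.29, 0.0, 0.0]
7 [-0.0008, 0.0032, 0.0475] [7.29, 0.0, 0.0]
8 [-0.0008, 0.0092, 0.0467] [7.29, 0.0, 0.0]
9 [-0.0008, 0.015, 0.0452] [7.29, 0.0, 0.0]
10 [-0.0008, 0.0206, 0.0429] [7.29, 0.0, 0.0]
11 [-0.0008, 0.0259, 0.04] [7.29, 0.0, 0.0]
12 [-0.0008, 0.0308, 0.0364] [7.29, 0.0, 0.0]
13 [-0.0008, 0.0351, 0.0322] [7.29, 0.0, 0.0]
14 [-0.0008, 0.0389, 0.0274] [7.29, 0.0, 0.0]
15 [-0.0008, 0.0421, 0.0223] [7.29, 0.0, 0.0]
16 [-0.0008, 0.0446, 0.0168] [7.29, 0.0, 0.0]
17 [-0.0008, 0.0464, 0.011] [7.29, 0.0, 0.0]
18 [-0.0008, 0.0474, 0.005] [7.29, 0.0, 0.0]
19 [-0.0008, 0.0476, -0.0011] [7.29, 0.0, 0.0]
total 0.9528811455931121 145.75928873415887
```

{"fn": "step_arm", "kwargs": {
  "motion": [
    [[-0.02, -0.035, 0.032, 7.3, 0, 0], [-0.02, -0.031, 0.0365, 7.3, 0, 0], [0, -0.026, 0.04, 7.3, 0, 0], [0, -0.02, 0.043, 7.3, 0, 0], [0, -0.015, 0.045, 7.3, 0, 0], [0, -0.009, 0.047, 7.3, 0, 0], [0, -0.003, 0.0475, 7.3, 0, 0], [0, 0.003, 0.0475, 7.3, 0, 0], [0, 0.009, 0.047, 7.3, 0, 0], [0, 0.015, 0.045, 7.3, 0, 0]]
  ]
}}

```text
time_s: 1.5
ee_pos: [0.3712, 0.0752, 0.2456]
eef_rot: [1.735, 1.57, 0.107]
force: [-0.0, 0.5, -0.4]
grip_width: 0.0944
```

{"fn": "step_arm", "kwargs": {
  "motion": [
    [[0, 0.021, 0.043, 7.3, 0, 0], [0, 0.026, 0.04, 7.3, 0, 0], [0, 0.031, 0.036, 7.3, 0, 0], [0, 0.035, 0.032, 7.3, 0, 0], [0, 0.039, 0.027, 7.3, 0, 0], [0, 0.042, 0.022, 7.3, 0, 0], [0, 0.045, 0.017, 7.3, 0, 0], [0, 0.046, 0.011, 7.3, 0, 0], [0, 0.047, 0.005, 7.3, 0, 0], [0, 0.047, 0, 7.3, 0, 0], [0, 0, 0, 0, 0, 0], [0, 0, 0, 0, 0, 0]]
  ]
}}

```text
time_s: 3.0
ee_pos: [0.5532, -0.3613, 0.2451]
eef_rot: [-1.056, 1.57, 2.331]
force: [0.1, -0.4, -0.4]
grip_width: 0.0942
```

```bash
python3 - <<'E'
from plan import *
import cv2
from station import camera
p,M,o=pose();print(p,o['qpos'],o['force'],o['time_s']);print(M)
c=camera('wrist');cv2.imwrite('pics/w1.png',c['pixels'][:,:,::-1])
E
```

```text
[ 0.5532 -0.3613  0.2451] [-0.634   0.5345  1.1027  0.0001  1.5052  0.692 ] [ 0.1481 -0.4291 -0.4048] 3.0
[[-0.0005  0.2424 -0.9702]
 [ 0.0005 -0.9702 -0.2424]
 [-1.     -0.0006  0.0003]]
```

View pics/w1.png

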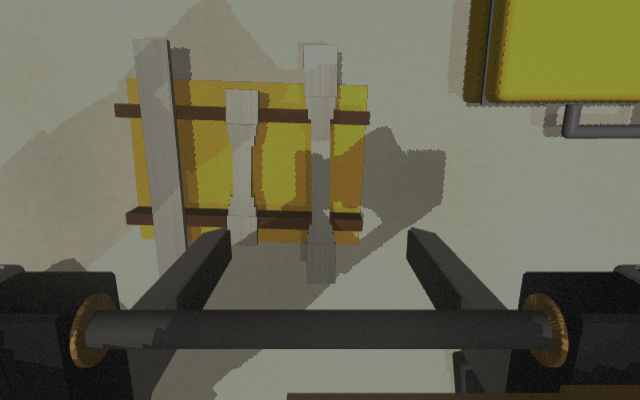

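The wrist view shows the long specimen upright in the picture. Its far end is at (304–338, 44), its near end at (305–335, 283), and its waist at about x = 320. I'll cast these points onto z = 0.044.

```bash
cat >> plan.py <<'E'
def wray(c,uv,p,M):
    T=np.array(c['T_tool_cam']);d=np.array([(uv[0]-c['cx'])/c['fx'],-(uv[1]-c['cy'])/c['fy'],-1])
    return p+M@T[:3,3],M@(T[:3,:3]@d)
def wplane(c,uv,p,M,z):
    o,d=wray(c,uv,p,M);return o+d*(z-o[2])/d[2]
E
python3 - <<'E'
from plan import *
import cv2
from station import camera
p,M,o=pose();c=camera('wrist')
im=c['pixels'][25:300,285:360,::-1];cv2.imwrite('pics/w1c.png',cv2.resize(im,None,fx=2,fy=2,interpolation=cv2.INTER_CUBIC))
P=np.array([wplane(c,u,p,M,.044) for u in[(304,44),(337,44),(305,283),(335,283)]]);print(P,P.mean(0))
d=P[:2].mean(0)-P[2:].mean(0);print(np.linalg.norm(d),np.degrees(np.arctan2(d[1],d[0])))
W=np.array([wplane(c,u,p,M,.044) for u in[(311,150),(329.5,150),(311,195),(330,195)]]);print(W)
E
```

```text
[[ 0.6774 -0.3148  0.044 ]
 [ 0.6854 -0.3466  0.044 ]
 [ 0.4244 -0.3765  0.044 ]
 [ 0.433  -0.4106  0.044 ]] [ 0.555  -0.3621  0.044 ]
0.2603844201906066 13.970091603890232
[[ 0.577  -0.3465  0.044 ]
 [ 0.5818 -0.3656  0.044 ]
 [ 0.5291 -0.3582  0.044 ]
 [ 0.5342 -0.3784  0.044 ]]
```

View pics/w1c.png

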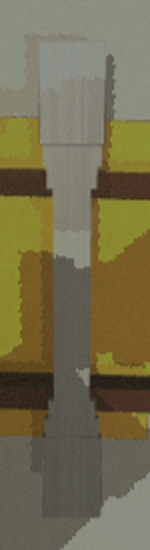

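{"fn": "step_arm", "kwargs": {
  "motion": [
    [[0, 0.001, -0.002, 0, 0, 0], [0.04, 0, 0, 0, 0, 0], [0.04, 0, 0, 0, 0, 0], [0.04, 0, 0, 0, 0, 0], [0.04, 0, 0, 0, 0, 0], [0.03, 0, 0, 0, 0, 0], [0.02, 0, 0, 0, 0, 0], [0.0135, 0, 0, 0, 0, 0], [0, 0, 0, 0, 0, 0], [0, 0, 0, 0, 0, 0]]
  ],
  "fingers": 0.06
}}

```text
time_s: 4.35
ee_pos: [0.556, -0.3626, 0.0231]
eef_rot: [2.257, 1.569, -0.641]
force: [0.3, -0.6, -0.4]
grip_width: 0.0601
```

```bash
python3 - <<'E'
from plan import *
import cv2
from station import camera
p,M,o=pose();print(p,o['force'])
c=camera('wrist');cv2.imwrite('pics/w2.png',c['pixels'][:,:,::-1])
c=camera('side');cv2.imwrite('pics/s2.png',c['pixels'][:,:,::-1])
E
```

```text
[ 0.556  -0.3626  0.0231] [ 0.3211 -0.5534 -0.3753]
```

View pics/w2.png

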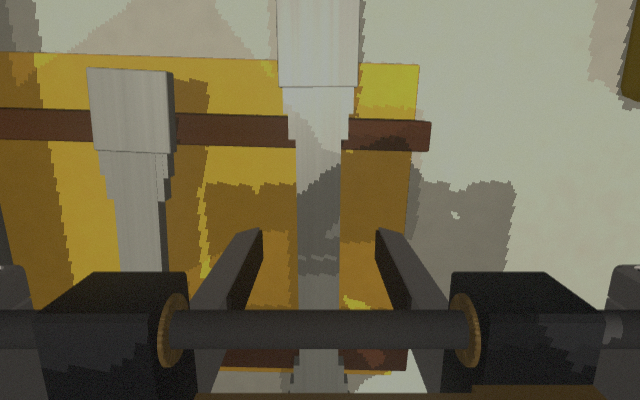

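View pics/s2.png

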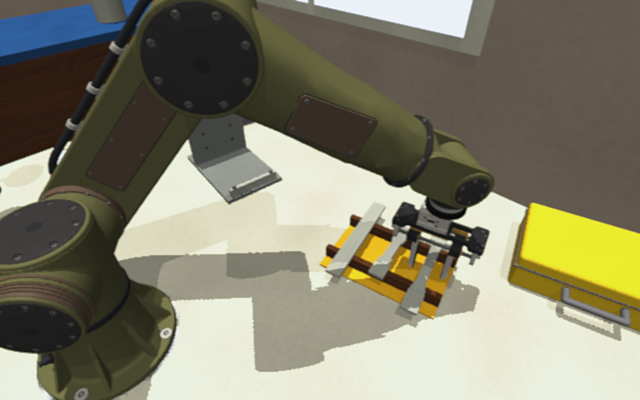

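The waist (x ≈ 297–341) sits centred between the open fingers (262 and 376). I'll close on it.

{"fn": "step_arm", "kwargs": {
  "motion": [
    [[0.002, 0, 0, 0, 0, 0], [0, 0, 0, 0, 0, 0], [0, 0, 0, 0, 0, 0], [0, 0, 0, 0, 0, 0], [0, 0, 0, 0, 0, 0], [0, 0, 0, 0, 0, 0]]
  ],
  "fingers": 0.0,
  "squeeze": 55
}}

```text
time_s: 5.2
ee_pos: [0.5555, -0.3623, 0.02]
eef_rot: [1.483, 1.571, -1.415]
force: [-0.3, -0.0, -0.4]
grip_width: 0.0194
```

{"fn": "step_arm", "kwargs": {
  "motion": [
    [[-0.01, 0, 0, 0, 0, 0], [-0.02, 0, 0, 0, 0, 0], [-0.04, 0, 0, 0, 0, 0], [-0.05, 0, 0, 0, 0, 0], [-0.05, 0, 0, 0, 0, 0], [-0.05, 0, 0, 0, 0, 0], [-0.05, 0, 0, 0, 0, 0], [0, 0, 0, 0, 0, 0]]
  ]
}}

```text
time_s: 6.2
ee_pos: [0.556, -0.3626, 0.296]
eef_rot: [2.27, 1.562, -0.628]
force: [0.7, -0.5, -4.2]
grip_width: 0.0193
```

```bash
python3 - <<'E'
from plan import *
import cv2
from station import camera
p,M,o=pose();print(p,o['force'],o['moment'],o['qpos'])
c=camera('wrist');cv2.imwrite('pics/w3.png',c['pixels'][:,:,::-1])
# target at height, tool-down, above stand
a=np.radians(-8.2)
pt,Mt=target([.503,.15,.30],[0,0,-1],[np.cos(a),np.sin(a),0])
rows(p,M,pt,Mt,vmax=.048)
E
```

```text
[ 0.556  -0.3626  0.296 ] [ 0.6696 -0.4805 -4.1823] [-0.033   0.0679  0.0527] [-0.633   0.5224  1.0067  0.      1.6038  0.6941]
0 [0.0011, -0.0464, -0.0066] [-6.17, -0.01, -0.05]
1 [0.0011, -0.0454, -0.0115] [-6.17, -0.01, -0.05]
2 [0.0011, -0.0439, -0.0163] [-6.17, -0.01, -0.05]
3 [0.0012, -0.0419, -0.0209] [-6.17, -0.01, -0.05]
4 [0.0012, -0.0394, -0.0253] [-6.17, -0.01, -0.05]
5 [0.0012, -0.0365, -0.0294] [-6.17, -0.01, -0.05]
6 [0.0013, -0.0331, -0.0332] [-6.17, -0.01, -0.05]
7 [0.0013, -0.0293, -0.0365] [-6.17, -0.01, -0.05]
8 [0.0013, -0.0252, -0.0395] [-6.17, -0.01, -0.05]
9 [0.0013, -0.0209, -0.0419] [-6.17, -0.01, -0.05]
10 [0.0013, -0.0162, -0.0439] [-6.17, -0.01, -0.05]
total 0.5155418835948143 67.84067523115125
```

View pics/w3.png

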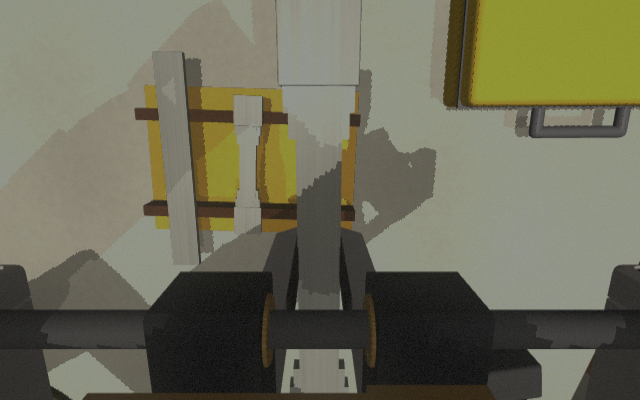

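The specimen is held at a 19.3 mm opening (waist 20), and the other two pieces are undisturbed in the rack. Carrying it over to the plate.

{"fn": "step_arm", "kwargs": {
  "motion": [
    [[0, -0.0465, -0.0065, -6.15, 0, 0], [0, -0.0455, -0.0115, -6.15, 0, 0], [0, -0.044, -0.0165, -6.15, 0, 0], [0, -0.042, -0.021, -6.15, 0, 0], [0, -0.0395, -0.0255, -6.15, 0, 0], [0, -0.0365, -0.0295, -6.15, 0, 0], [0, -0.033, -0.033, -6.15, 0, 0], [0, -0.0295, -0.0365, -6.15, 0, 0], [0, -0.025, -0.0395, -6.15, 0, 0], [0, -0.021, -0.042, -6.15, 0, 0], [0, -0.016, -0.044, -6.15, 0, 0], [0, 0, 0, 0, 0, 0]]
  ]
}}

```text
time_s: 7.75
ee_pos: [0.5024, 0.1533, 0.2885]
eef_rot: [-1.331, 1.568, -3.043]
force: [-0.5, -0.4, -3.4]
grip_width: 0.0194
```

```bash
python3 - <<'E'
from plan import *
import cv2
from station import camera
p,M,o=pose();print(p,o['force'],o['moment'],o['qpos']);print(M)
c=camera('wrist');cv2.imwrite('pics/w4.png',c['pixels'][:,:,::-1])
c=camera('scene');cv2.imwrite('pics/sc4.png',c['pixels'][:,:,::-1])
E
```

```text
[0.5024 0.1533 0.2885] [-0.49   -0.3533 -3.3619] [-0.0713  0.0571 -0.0031] [0.2263 0.1949 1.4597 0.0003 1.4896 0.368 ]
[[-0.0027  0.99   -0.1412]
 [-0.0003 -0.1412 -0.99  ]
 [-1.     -0.0026  0.0006]]
```

View pics/w4.png

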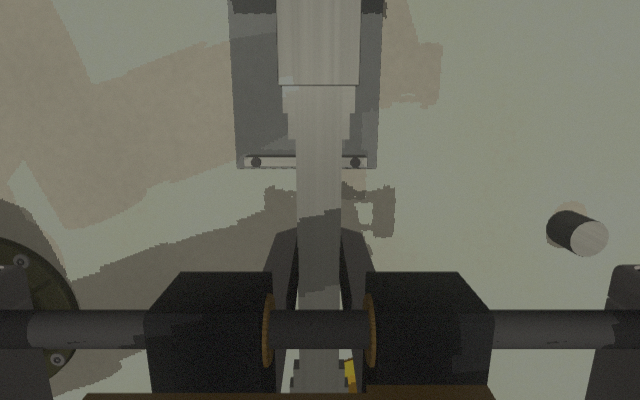

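View pics/sc4.png

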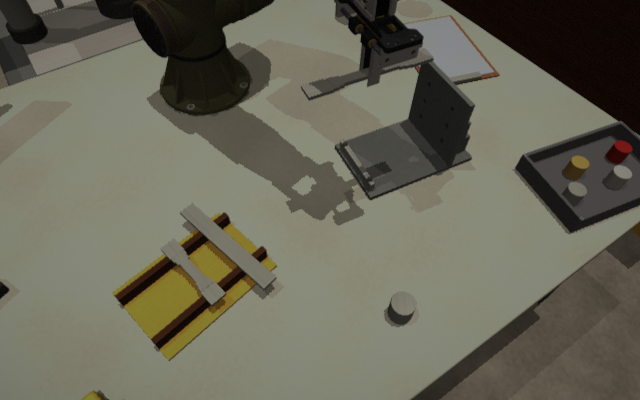

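The wrist view shows the plate below: the base's stop-side edge at row 168 (x 236–378) and the stop bar at rows 155–167 (x 245–367). I'll measure these more closely.

```bash
python3 - <<'E'
import cv2
im=cv2.imread('pics/w4.png')[0:190,220:395];im=cv2.convertScaleAbs(im,alpha=1.6)
cv2.imwrite('pics/w4c.png',cv2.resize(im[:150*1],None,fx=4,fy=4)[:600]);cv2.imwrite('pics/w4d.png',cv2.resize(im[135:185],None,fx=4,fy=4))
E
```

```text
(no output)
```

View pics/w4c.png

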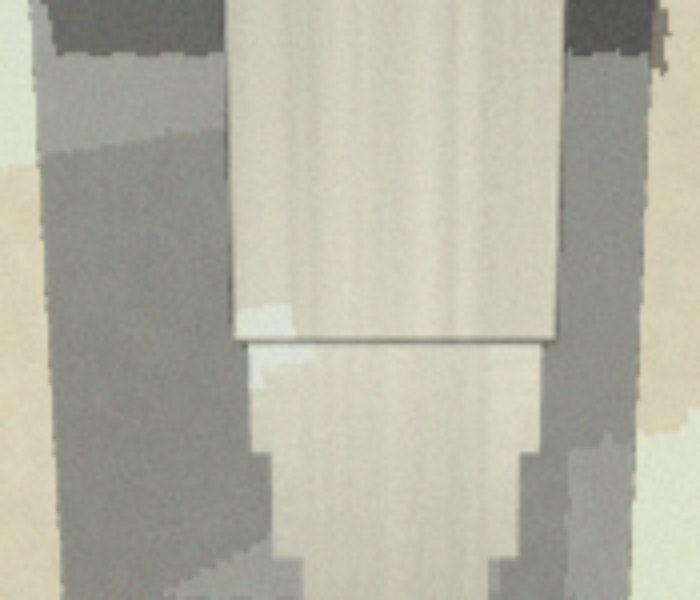

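View pics/w4d.png

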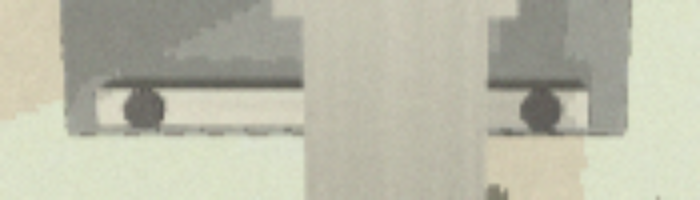

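```bash
python3 - <<'E'
from plan import *
from station import camera
p,M,o=pose();c=camera('wrist')
f=lambda u,z:wplane(c,u,p,M,z)
A,B=f((244.3,156.3),.037),f((367,156.3),.037)
A2,B2=f((244.3,166.5),.037),f((367,166.5),.037)
print('bar',A,B,np.linalg.norm(A-B),np.degrees(np.arctan2(*(B-A)[1::-1])),'thick',np.linalg.norm(A-A2))
e=[f(u,.012) for u in [(235.3,150),(229.3,30),(377.6,150),(381.8,30),(236.5,168),(377,168)]]
for q in e:print(q)
print(np.linalg.norm(e[4]-e[5]))
# origin estimate
for ang in(-8.2,):
    a=np.radians(ang);yx=np.array([np.cos(a),np.sin(a),0]);xd=np.array([-np.sin(a),np.cos(a),0])
    print('mid bar',(A+B)/2,'origin',(A+B)/2+.098*xd,'mid base',(e[4]+e[5])/2)
    for q in e: print('cross offset',(q-(A+B)/2)@yx)
    w=f((220+140/4,52/4),.012);print('wall foot x rel',(w-(A+B)/2)@xd)
E
```

```text
bar [0.4151 0.1776 0.037 ] [0.5621 0.1559 0.037 ] 0.14853132247096096 -8.395138801733392 thick 0.012476865020128593
[0.3997 0.1847 0.012 ]
[0.4212 0.3242 0.012 ]
[0.5792 0.1582 0.012 ]
[0.5991 0.2979 0.012 ]
[0.3965 0.1617 0.012 ]
[0.5759 0.1352 0.012 ]
0.1813752716554473
mid bar [0.4886 0.1668 0.037 ] origin [0.5026 0.2638 0.037 ] mid base [0.4862 0.1485 0.012 ]
cross offset -0.09055671340403451
cross offset -0.08910182023646175
cross offset 0.09088851655162561
cross offset 0.09065250863306805
cross offset -0.09040824999765663
cross offset 0.09096599554814352
wall foot x rel 0.1643691013081594
```

```bash
cat >> plan.py <<'E'
A=np.radians(-8.35);YX=np.array([np.cos(A),np.sin(A),0]);XD=np.array([-np.sin(A),np.cos(A),0]);O=np.array([.5026,.2640,0]);HP=.020
def stand(cx,cz,s,cy=0):
    s=np.radians(s);d=np.sin(s)*XD-np.cos(s)*np.array([0,0,1])
    return target(O+XD*cx+np.array([0,0,cz])-YX*cy,d,YX,HP)
def hrows(p,M,pt,Mt,n):
    h0=p-HP*M[:,0];h1=pt-HP*Mt[:,0];rv=R.from_matrix(M.T@Mt).as_rotvec();Rc=R.from_matrix(M);pc=p
    for i in range(n):
        Rn=R.from_matrix(M)*R.from_rotvec(rv*(i+1)/n);pn=h0+(h1-h0)*(i+1)/n+HP*Rn.as_matrix()[:,0]
        print(i,np.round(Rc.inv().apply(pn-pc),4).tolist(),np.round(np.degrees(rv/n),2).tolist());Rc,pc=Rn,pn
def rel():
    p,M,o=pose();h=p-HP*M[:,0]-O
    print('cx %.4f cy %.4f cz %.4f'%(h@XD,-h@YX,h[2]),'slope %.2f'%np.degrees(np.arctan2(M[:,0]@XD,-M[2,0])),'y.YX %.4f d.YX %.4f y.z %.4f'%(M[:,1]@YX,M[:,0]@YX,M[2,1]),'F',o['force'],'q',o['qpos'],o['time_s']);return p,M,o
E
python3 - <<'E'
from plan import *
p,M,o=rel()
hrows(p,M,*stand(-.010,.20,52),10)
E
```

```text
cx -0.1122 cy -0.0172 cz 0.3091 slope -0.04 y.YX 1.0000 d.YX -0.0014 y.z -0.0014 F [ 0.2344 -0.5425 -4.1034] q [ 0.2209  0.1941  1.4592 -0.0002  1.4898  0.3683] 7.9
0 [0.0108, -0.0017, -0.012] [-0.01, 5.2, 0.0]
1 [0.0117, -0.0017, -0.011] [-0.01, 5.2, 0.0]
2 [0.0125, -0.0017, -0.0099] [-0.01, 5.2, 0.0]
3 [0.0132, -0.0017, -0.0087] [-0.01, 5.2, 0.0]
4 [0.0137, -0.0017, -0.0075] [-0.01, 5.2, 0.0]
5 [0.0142, -0.0017, -0.0062] [-0.01, 5.2, 0.0]
6 [0.0145, -0.0017, -0.0049] [-0.01, 5.2, 0.0]
7 [0.0148, -0.0017, -0.0036] [-0.01, 5.2, 0.0]
8 [0.0149, -0.0017, -0.0022] [-0.01, 5.2, 0.0]
9 [0.0148, -0.0017, -0.0009] [-0.01, 5.2, 0.0]
```

{"fn": "step_arm", "kwargs": {
  "motion": [
    [[0.011, -0.0017, -0.012, 0, 5.2, 0], [0.0117, -0.0017, -0.011, 0, 5.2, 0], [0.0125, -0.0017, -0.01, 0, 5.2, 0], [0.013, -0.0017, -0.0087, 0, 5.2, 0], [0.0137, -0.0017, -0.0075, 0, 5.2, 0], [0.014, -0.0017, -0.0062, 0, 5.2, 0], [0.0145, -0.0017, -0.005, 0, 5.2, 0], [0.0148, -0.0017, -0.0036, 0, 5.2, 0], [0.015, -0.0017, -0.0022, 0, 5.2, 0], [0.0148, -0.0017, -0.001, 0, 5.2, 0], [0, 0, 0, 0, 0, 0], [0, 0, 0, 0, 0, 0]]
  ]
}}

```text
time_s: 9.4
ee_pos: [0.5045, 0.2696, 0.1894]
eef_rot: [3.141, 0.665, 1.423]
force: [0.2, 0.4, -3.1]
grip_width: 0.0193
```

```bash
python3 - <<'E'
from plan import *
import cv2
from station import camera
p,M,o=rel()
hrows(p,M,*stand(-.010,.122,52),4)
for n in('scene','side'):
    c=camera(n);im=c['pixels'][:,:,::-1]
    x0,y0=(320,20) if n=='scene' else (130,40)
    cv2.imwrite(f'pics/{n}5.png',cv2.resize(im[y0:y0+190,x0:x0+190],None,fx=3,fy=3,interpolation=cv2.INTER_CUBIC))
E
```

```text
cx -0.0100 cy -0.0010 cz 0.2017 slope 51.88 y.YX 1.0000 d.YX 0.0018 y.z 0.0008 F [ 0.2288  0.3524 -3.1425] q [ 0.0472  0.2815  1.849   1.0507  1.0961 -0.3646] 9.4
0 [0.0123, -0.0003, 0.0157] [-0.01, 0.03, -0.03]
1 [0.0123, -0.0003, 0.0157] [-0.01, 0.03, -0.03]
2 [0.0123, -0.0003, 0.0157] [-0.01, 0.03, -0.03]
3 [0.0123, -0.0003, 0.0157] [-0.01, 0.03, -0.03]
```

View pics/scene5.png

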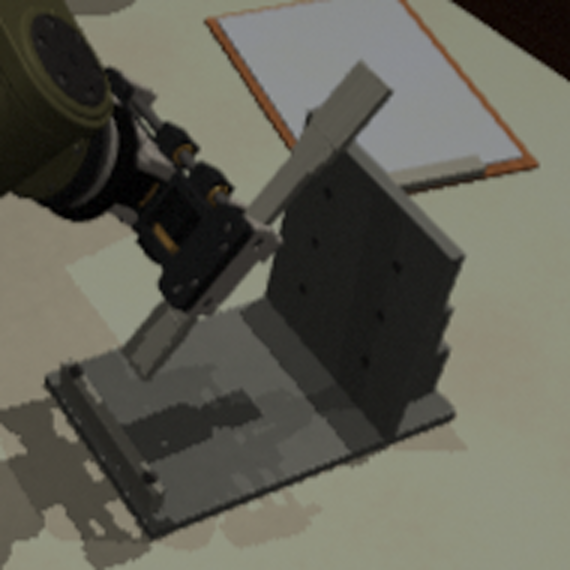

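View pics/side5.png

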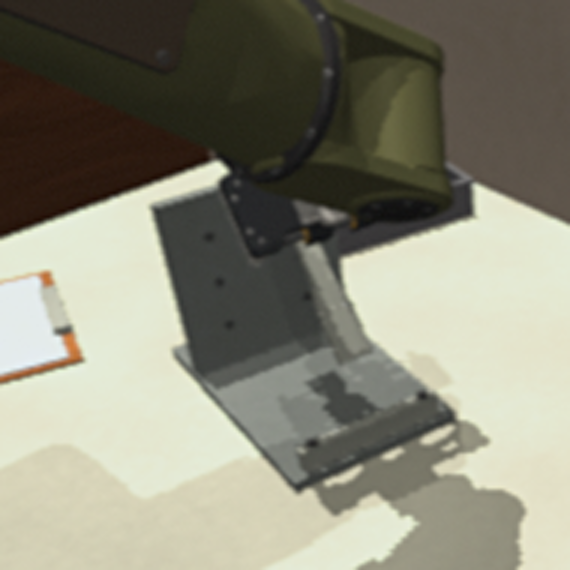

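```bash
python3 - <<'E'
from plan import *
p,M,o=pose();h=p-HP*M[:,0];ax=-M[:,2]  # up along specimen
for e in(-.13,.13):
  for w in(-.017,.017):
    for t in(-.004,.004):
      print(e,w,t,proj('scene',h+ax*e+M[:,1]*w+M[:,0]*t))
E
```

```text
-0.13 -0.017 -0.004 [359.57   136.1284]
-0.13 -0.017 0.004 [361.8316 136.7874]
-0.13 0.017 -0.004 [366.9236 146.2942]
-0.13 0.017 0.004 [369.184  146.9082]
0.13 -0.017 -0.004 [439.5665  38.7324]
0.13 -0.017 0.004 [441.6438  40.0922]
0.13 0.017 -0.004 [449.5945  48.3821]
0.13 0.017 0.004 [451.6496  49.7078]
```

{"fn": "step_arm", "kwargs": {
  "motion": [
    [[0.01, 0, 0.0126, 0, 0, 0], [0.01, 0, 0.0126, 0, 0, 0], [0.01, 0, 0.0126, 0, 0, 0], [0.01, 0, 0.0126, 0, 0, 0], [0.0095, 0, 0.012, 0, 0, 0], [0, 0, 0, 0, 0, 0], [0, 0, 0, 0, 0, 0]]
  ]
}}

```text
time_s: 10.38
ee_pos: [0.5043, 0.271, 0.1095]
eef_rot: [3.141, 0.663, 1.424]
force: [-0.3, 0.9, -2.9]
grip_width: 0.0191
```

```bash
python3 - <<'E'
from plan import *
p,M,o=rel()
hrows(p,M,*stand(-.001,.109,45),4)
E
```

```text
cx -0.0086 cy -0.0007 cz 0.1218 slope 52.01 y.YX 1.0000 d.YX 0.0008 y.z 0.0003 F [-0.2965  0.8544 -2.8756] q [ 0.0493  0.4203  1.892   1.1454  1.0134 -0.5508] 10.375
0 [0.0035, -0.0002, 0.002] [-0.0, -1.75, -0.01]
1 [0.0035, -0.0002, 0.0019] [-0.0, -1.75, -0.01]
2 [0.0035, -0.0002, 0.0018] [-0.0, -1.75, -0.01]
3 [0.0036, -0.0002, 0.0016] [-0.0, -1.75, -0.01]
```

{"fn": "step_arm", "kwargs": {
  "motion": [
    [[0.0035, 0, 0.002, 0, -1.75, 0], [0.0035, 0, 0.002, 0, -1.75, 0], [0.0035, 0, 0.0018, 0, -1.75, 0], [0.0035, 0, 0.0016, 0, -1.75, 0], [0, 0, 0, 0, 0, 0], [0, 0, 0, 0, 0, 0]]
  ]
}}

```text
time_s: 11.12
ee_pos: [0.5048, 0.2767, 0.0944]
eef_rot: [-3.141, 0.785, 1.425]
force: [-0.4, 0.1, -4.4]
grip_width: 0.0194
```

```bash
python3 - <<'E'
from plan import *
import cv2
from station import camera
p,M,o=rel()
h=p-HP*M[:,0];ax=-M[:,2]
for e in(-.13,.13):
  for w in(-.017,.017): print(e,w,proj('scene',h+ax*e+M[:,1]*w+M[:,0]*.004))
for n in('scene','side'):
    c=camera(n);im=c['pixels'][:,:,::-1]
    x0,y0=(330,50) if n=='scene' else (170,80)
    im=cv2.convertScaleAbs(im,alpha=1.5 if n=='scene' else 1)
    cv2.imwrite(f'pics/{n}6.png',cv2.resize(im[y0:y0+145,x0:x0+145],None,fx=4,fy=4,interpolation=cv2.INTER_CUBIC))
E
```

```text
cx -0.0012 cy -0.0004 cz 0.1086 slope 45.01 y.YX 1.0000 d.YX 0.0003 y.z -0.0002 F [-0.404   0.1071 -4.4083] q [ 0.1056  0.4163  1.8667  1.0208  0.9331 -0.4215] 11.125
-0.13 -0.017 [357.2704 161.1004]
-0.13 0.017 [364.0901 171.0028]
0.13 -0.017 [437.9926  79.1106]
0.13 0.017 [447.0028  88.567 ]
```

View pics/scene6.png

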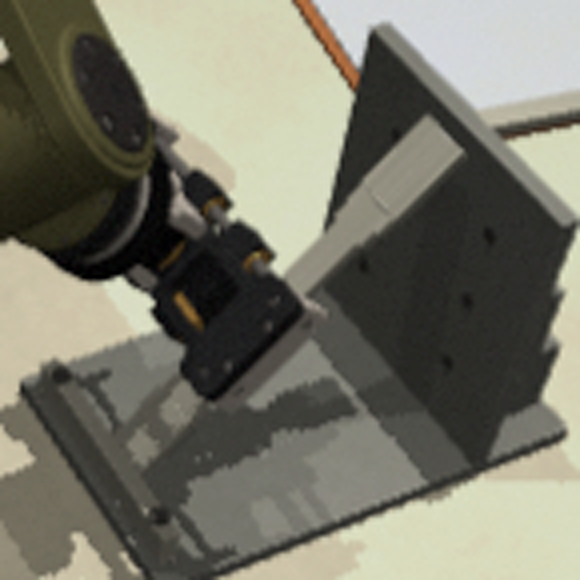

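View pics/side6.png

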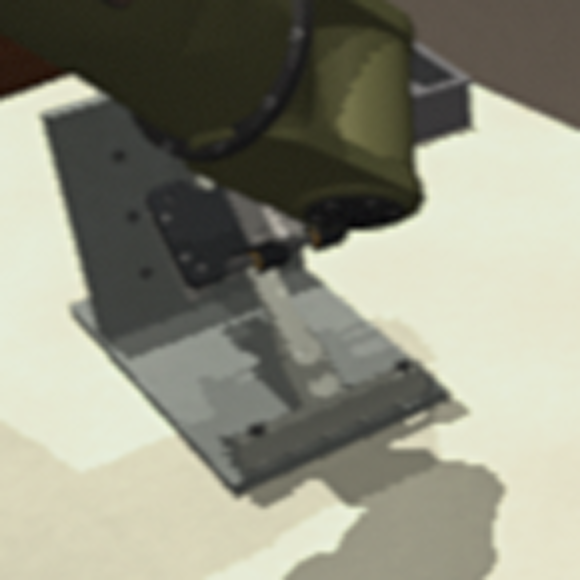

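{"fn": "step_arm", "kwargs": {
  "motion": [
    [[0.0005, 0, 0.0005, 0, 0, 0], [0.0005, 0, 0.0005, 0, 0, 0], [0, 0, 0, 0, 0, 0]]
  ]
}}

```text
time_s: 11.6
ee_pos: [0.5049, 0.2767, 0.093]
eef_rot: [-3.141, 0.785, 1.424]
force: [-0.0, -0.3, -3.7]
grip_width: 0.0191
```

{"fn": "step_arm", "kwargs": {
  "motion": [
    [[0.0005, 0, 0.0005, 0, 0, 0], [0, 0, 0, 0, 0, 0]]
  ]
}}

```text
time_s: 11.85
ee_pos: [0.505, 0.2768, 0.0924]
eef_rot: [3.141, 0.785, 1.424]
force: [-0.3, 1.1, -2.3]
grip_width: 0.0194
```

```bash
python3 -c "
from plan import *
rel()"
```

```text
cx -0.0012 cy -0.0005 cz 0.1066 slope 45.01 y.YX 1.0000 d.YX 0.0005 y.z 0.0001 F [-0.2705  1.1399 -2.3212] q [ 0.1057  0.4201  1.8673  1.0236  0.9305 -0.4262] 11.85
```

{"fn": "step_arm", "kwargs": {
  "motion": [
    [[0.0005, 0, 0.0005, 0, 0, 0], [0, 0, 0, 0, 0, 0]]
  ]
}}

```text
time_s: 12.1
ee_pos: [0.5051, 0.2769, 0.092]
eef_rot: [3.141, 0.785, 1.424]
force: [-0.6, 4.0, 1.2]
grip_width: 0.0192
```

{"fn": "step_arm", "kwargs": {
  "motion": [
    [[0.0005, 0, 0.0005, 0, 0, 0], [0, 0, 0, 0, 0, 0]]
  ]
}}

```text
time_s: 12.35
ee_pos: [0.5052, 0.2771, 0.0916]
eef_rot: [3.141, 0.784, 1.424]
force: [0.1, 5.0, 3.0]
grip_width: 0.019
```

Contact is confirmed, with about 5–7 N building upward and away from the stop. I'll relax the grip so the top settles on the wall, then open.

{"fn": "step_arm", "kwargs": {
  "motion": [
    [[0, 0, 0, 0, 0, 0], [0, 0, 0, 0, 0, 0], [0, 0, 0, 0, 0, 0]]
  ],
  "squeeze": 3
}}

```text
time_s: 12.72
ee_pos: [0.5049, 0.2768, 0.091]
eef_rot: [3.142, 0.785, 1.424]
force: [0.8, 3.9, 1.3]
grip_width: 0.0199
```

{"fn": "step_arm", "kwargs": {
  "motion": [
    [[0, 0, 0, 0, 0, 0], [0, 0, 0, 0, 0, 0], [0, 0, 0, 0, 0, 0], [0, 0, 0, 0, 0, 0], [0, 0, 0, 0, 0, 0]]
  ],
  "fingers": 0.045
}}

```text
time_s: 13.35
ee_pos: [0.5049, 0.2767, 0.0909]
eef_rot: [3.142, 0.785, 1.424]
force: [0.6, 0.4, -0.2]
grip_width: 0.0449
```

```bash
python3 - <<'E'
from plan import *
import cv2
from station import camera
p,M,o=rel()
for n in('scene','wrist'):
    c=camera(n);im=c['pixels'][:,:,::-1]
    if n=='scene':im=cv2.resize(cv2.convertScaleAbs(im[50:195,330:475],alpha=1.5),None,fx=4,fy=4,interpolation=cv2.INTER_CUBIC)
    cv2.imwrite(f'pics/{n}7.png',im)
E
```

```text
cx -0.0013 cy -0.0005 cz 0.1051 slope 45.00 y.YX 1.0000 d.YX 0.0006 y.z 0.0000 F [ 0.5579  0.3789 -0.202 ] q [ 0.1056  0.4227  1.8679  1.0254  0.9288 -0.4295] 13.35
```

View pics/scene7.png

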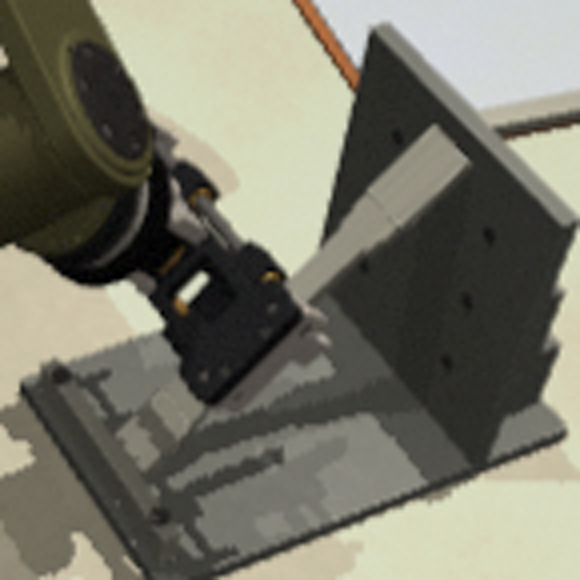

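View pics/wrist7.png

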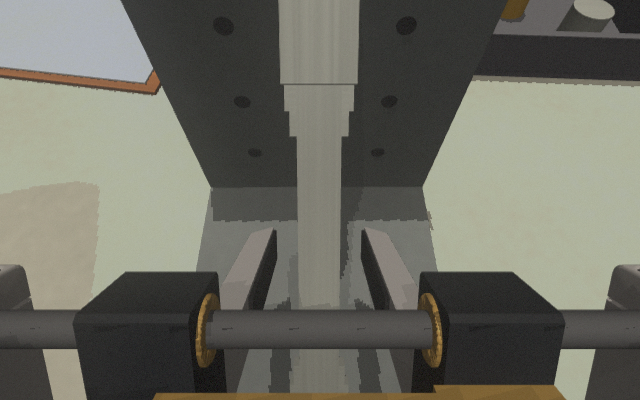

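The top has settled on the wall, with its end now at crop (437–470, 125–160). The wrist view shows the waist (x 297–342) free and centred between the fingers (277 and 362). I'll back straight out.

{"fn": "step_arm", "kwargs": {
  "motion": [
    [[-0.005, 0, 0, 0, 0, 0], [-0.01, 0, 0, 0, 0, 0], [-0.015, 0, 0, 0, 0, 0], [-0.02, 0, 0, 0, 0, 0], [-0.03, 0, 0, 0, 0, 0], [-0.04, 0, 0, 0, 0, 0], [-0.04, 0, 0, 0, 0, 0], [-0.03, 0, 0, 0, 0, 0], [0, 0, 0, 0, 0, 0]]
  ]
}}

```text
time_s: 14.58
ee_pos: [0.4858, 0.1422, 0.2271]
eef_rot: [3.137, 0.786, 1.419]
force: [-0.4, 0.2, -0.2]
grip_width: 0.0448
```

```bash
python3 - <<'E'
from plan import *
import cv2
from station import camera
p,M,o=rel()
for n in('scene','side','wrist'):
    c=camera(n);im=c['pixels'][:,:,::-1]
    cv2.imwrite(f'pics/{n}8.png',im)
    if n!='wrist':
        x0,y0=(330,50) if n=='scene' else (170,80)
        im=cv2.resize(cv2.convertScaleAbs(im[y0:y0+145,x0:x0+145],alpha=1.5 if n=='scene' else 1),None,fx=4,fy=4,interpolation=cv2.INTER_CUBIC)
        cv2.imwrite(f'pics/{n}8c.png',im)
E
```

```text
cx -0.1370 cy -0.0010 cz 0.2412 slope 44.98 y.YX 1.0000 d.YX 0.0046 y.z 0.0034 F [-0.404   0.2427 -0.1862] q [-0.182   0.1581  1.8371  0.8245  1.2951 -0.333 ] 14.575
```

View pics/scene8c.png

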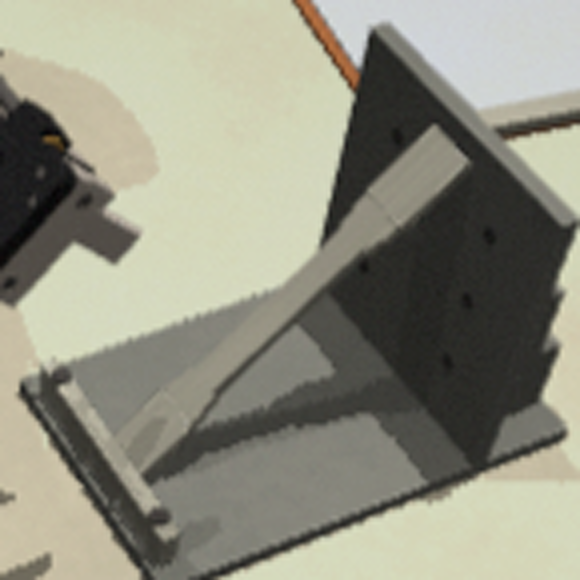

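View pics/side8c.png

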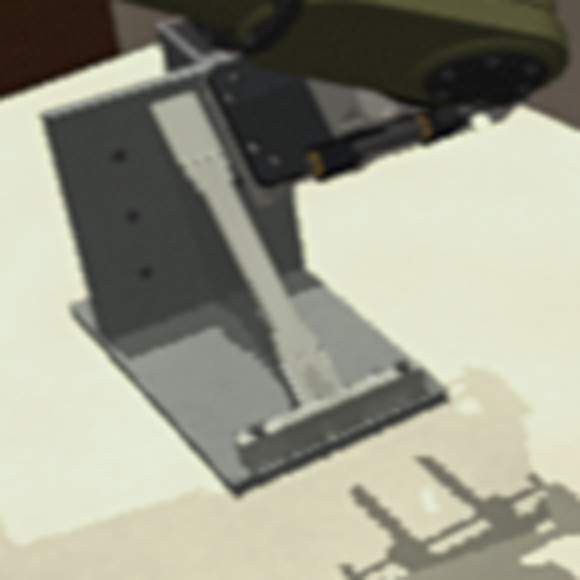

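View pics/wrist8.png

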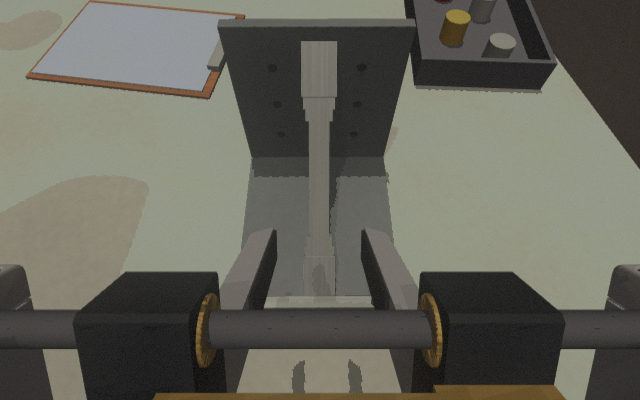

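View pics/scene8.png

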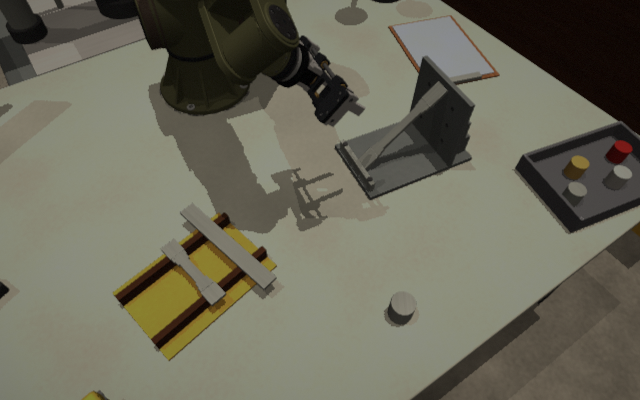

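The specimen leans centred, its foot behind the stop bar and its top on the wall, and the gripper is well clear. A quick two-view triangulation of the top end will confirm it.

```bash
python3 - <<'E'
from plan import *
from station import camera
p,M,o=pose();c=camera('wrist')
def tri(a,b):
    (o1,d1),(o2,d2)=a,b;t=np.linalg.lstsq(np.column_stack([d1,-d2]),o2-o1,rcond=None)[0]
    P,Q=o1+d1*t[0],o2+d2*t[1];return (P+Q)/2,np.linalg.norm(P-Q)
P=[]
for s,sd,w in(((437,125),(150,107),(301.5,41.5)),((470,160),(198,91),(336.5,41.5))):
    a=ray('scene',(s[0]/4+330-.4,s[1]/4+50-.4))
    q,e=tri(a,wray(c,w,p,M));P.append(q);r=q-O
    print('scene+wrist top x %.4f y %.4f z %.4f gap %.4f'%(r@XD,-r@YX,r[2],e))
# ideal projections
s=np.radians(43);ax=np.cos(s)*XD+np.array([0,0,np.sin(s)]);n=-np.sin(s)*XD+np.array([0,0,np.cos(s)]);C0=O+[0,0,.104]
for e in(.13,-.13):
  for w in(-.017,.017):
    print('ideal crop px',(proj('scene',C0+ax*e+YX*w+n*.004)-[330,50])*4)
E
```

```text
scene+wrist top x 0.0971 y 0.0162 z 0.1917 gap 0.0003
scene+wrist top x 0.0959 y -0.0162 z 0.1927 gap 0.0005
ideal crop px [428.8418 119.6512]
ideal crop px [464.7993 157.4513]
ideal crop px [ 98.4198 443.2935]
ideal crop px [125.6914 483.0665]
```

```bash
python3 -c "
from station import ticket
print(ticket.hand_in())"
```

```text
the job is handed in; nothing more can be done
None
```

The long waisted specimen is leaning on the angle plate and the job is handed in; the hand-in gave no verdict. I gripped it by the waist, lowered it in steep, and set it at 45° until the foot touched the base and stop. I then eased the grip so the top came to rest on the wall, and backed out at about 14.6 s.

**Last checks:**
- **Top end:** two-view triangulation put it at about x = 96–97 mm, y = ±16 mm, z = 192 mm in the plate's frame. That means it is on the wall, centred and square.
- **Foot:** in both the scene and side pictures it sits behind the stop bar. I did not measure its position, nor compute the final centre and slope directly.
- **Small disagreement:** the top corners read about 4 mm off the ideal pose in x and z, well inside the limits. The plate position comes from pictures good to about 2 mm.
- **Other pieces and robot:** the short specimen and the strip looked unmoved in the rack. The gripper was clear, with force readings near zero.

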